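# Set out the red toys on their display plinths

### The job

Make up the red display: pick out the three red toys on the table and set each one upright in the middle of the wooden plinth of its own outline - the car on the long plinth, pointing along it (either way round), the yo-yo lying flat on the round plinth, and the cube squared up on the square plinth. Leave the orange spinning top and the blue block where they are.

Things in the scene. Friction and masses are not known exactly. Their poses are not given: they have to be found in the camera images.
- car: Loose red wooden toy car, 58 (x, over wheels) x 102 (y, length) x 50 mm, 0.06-0.13 kg. Origin under its centre at wheel-bottom level, z up. Body 34 mm wide (x +-17), flat sides from z = 10 to 50 mm at mid-length; four pale 26 mm wheels, which do not turn, stick out to x = +-28 at y = +-30: hold the body across x, midway between the wheels, above z = 19 mm.
- yoyo: Red wooden yo-yo lying flat, a disc of 56 mm diameter and 36 mm height with a groove at half height (z = 18 mm), 0.04 to 0.08 kg. Loose, rests on the table; origin at the centre of its underside, z up. The upper half's rim (z from 18 to 36 mm) is held across the diameter, from any side.
- cube: Red lacquered wooden cube, 35 x 35 x 35 mm, 0.02 to 0.04 kg. Loose, rests on the table; origin at the centre of its underside, z up. x and y square to its sides.
- plinth_long: Long rectangular display plinth fixed to the table, a beech board with a rounded edge and a grey felt inset on top, 8 mm high in all (felt top at z = 8 mm over the table); origin at the centre of its underside on the table. 70 (x) x 106 (y) mm; its long side is its own y. The car belongs on it.
- plinth_round: Round display plinth fixed to the table, a beech board with a rounded edge and a grey felt inset on top, 8 mm high in all (felt top at z = 8 mm over the table); origin at the centre of its underside on the table. 76 mm diameter. The yo-yo belongs on it.
- plinth_square: Square display plinth fixed to the table, a beech board with a rounded edge and a grey felt inset on top, 8 mm high in all (felt top at z = 8 mm over the table); origin at the centre of its underside on the table. 58 x 58 mm, x and y square to its sides. The cube belongs on it.
- top: Orange wooden spinning top standing on its flat base, 60 mm diameter, 57 mm high with a thin stem. A bystander: leave it. Loose, rests on the table; origin at the centre of its underside, z up. 
- plank: Blue lacquered wooden block, 35 (x) x 105 (y) x 18 (z) mm. A bystander: leave it. Loose, rests on the table; origin at the centre of its underside, z up. 

How it is judged:
By the outcome, as a careful person would: the job done as asked, in the order asked, and still so for the second after the job is handed in, with the robot touching nothing.
It also fails if it takes over 80 s, if anything falls off the work surface, if the arm or the gripper's body presses on something with over 40 N, if the wrist force passes 120 N, or if a joint passes its speed limit or range.

### The arm

A 6-joint arm with a two-finger parallel gripper is mounted at the origin on the work surface; the furniture and walls round the work are solid. World frame = base frame: x ahead of the robot, y to its left, z up, the work surface at z = 0. Lengths are in mm, angles in rad, forces in N, time in s.
With the tool pointing down it reaches from about 375 to 975 mm from the base axis. Payload 3.8 kg.
Tool frame: the origin (TCP) lies at the centre of the arm's flange, where the gripper is bolted on; the fingertips stand 166 mm ahead of it and the grasp point (between the pads) lies 147 mm ahead of it; z points along the fingers, y is the line along which they close (so a half turn about z gives the same grasp; the last joint's range is limited). The gripper opens to 88 mm and grips with 3 to 60 N. Pads are 18 mm wide; open, the fingers measure 123 mm over their backs; the gripper's body (75 mm by 187 mm) begins 45 mm behind the grasp point.
Start: joints at [-1.277, 0.264, 1.604, -0, 1.274, -0.037], TCP at [219.235, -638.401, 404.706] pointing down, gripper open.
Joint ranges: [-2.63, 2.63], [-0.94, 2.18], [0.31, 2.57], [-1.31, 4.45], [0, 2.66], [-2.55, 2.55]. Speed limits (rad/s): [2.57, 2.57, 3.14, 3.14, 3.14, 3.14].

### API

Orientations are given as a 3x3 rotation matrix whose columns are the frame's x, y, z axes.
In Python, from plant import status, viewer, workorder gives the robot as it stands.
- The arm moves only by the shell command python3 -m handwheel 'ROWS' [OPENING] [FORCE]. ROWS is a JSON object of lists of equal length, an entry for each row: "xyz": the shift along the tool's x, y, z in m, a list of three; "twist": the turn, a rotation vector about the tool's x, y, z in degrees, a list of three. A call has exactly 5 rows; each row is the pose to reach, as a shift and turn from the pose commanded when the call began, along the tool's axes at that moment; what a row does not reach only later rows make up. A row lasts 1/12 s, in which the tool goes at most 41.7 mm and 7.16 degrees, less where a joint would pass 70% of its speed; a pose out of reach is approached as far as the arm can. A call with a gripper value outside its range is refused whole. OPENING is the closure, from 0 (fully open) to 1 (shut), set as the call begins (- or left out, the last holds). The fingers move at their own pace and stop on an object; FORCE is the grip in N (left out, the last holds). Time passes only in rows, so rows that repeat a pose let the fingers close, or fill a call up. It gives the time, the measured TCP pose, the force, the opening and the grip force at its end, in the units of the state.
- status.get_obs(): the state, without advancing time (a new reading comes with each control period).
- viewer.grab_frame(name): name is "scene" or "top" or "wrist"; returns a dict with "frame" (384x512x3 uint8, red, green, blue), "depth" (384x512 float32, mm along the optical axis (not along the pixel's ray), 0 where there is no reading), "K" (3x3 intrinsics, pixels), "k1" (the pictures are not rectified: a ray, as slopes to the right and down, at radius r is drawn at 1 + k1 r^2 times it, then the intrinsics apply), "R" (3x3) and "t" (3): a world point X has camera coordinates R X + t. Camera axes: x right, y down, z forward; pixel columns grow to the right and rows downward; lengths in mm; the calibration is good to about 2 mm. A picture is of the moment at which its call begins.
- workorder.hand_in(): hands the job in; it is judged then, once.
Trained networks look in a picture, given as the dict that the camera call returned (one of the last four; its "shot" number tells which), for a name from the list of things; names that differ only in an ending like _2 or _b are one class to them, and where a whole thing is asked for, a point or a joint stands for the part that bears it (a point fixed in the world has none). Each returns a list of dicts, best first, with "confidence" (0 to 1); they miss things now and then, are a little off and sometimes report something else, mostly with a low value. They report only what shows in the picture. A call takes as long as a camera call.
- viewer.look_for(picture, query): "point" ([column, row] in pixels, amid what is visible of it).
- viewer.cut_out(picture, query): "pixels" (384x512 bool, what is visible of it) and "point" ([column, row] in pixels, amid what is visible of it).
The state is a dict: "clock": time; "joints": joint angles; "joint_velocities": joint speeds; "tau": joint torques, N m; "tcp_pos": TCP position; "tool_rot": TCP orientation; "force": force on the tool from outside, world axes, zero at the start; "wrist_torque": the same for the moment, N m; "width": finger opening in mm; "gripper_force": force on a finger pad.
Only numpy, scipy, OpenCV 4.12 (cv2) and the standard library are available. Lean on these libraries where they do the work, as an engineer would, in place of code of your own. Each camera call takes 0.05 s, during which the arm holds its last target. There are 200 camera calls.

## Working session

There is one attempt and no reset: what is moved stays moved. The work goes in short steps, Python scripts to look and compute and a shell command to move; the robot and the scene stay as the last step left them, time stands still between calls to the robot, and variables do not carry over. Pictures are saved under pics/ and viewed, at most 14 in all, crops included, and the job is handed in when it is done.

```bash
ls; mkdir -p pics; cat > h.py <<'E'
import numpy as np,cv2
from plant import status,viewer
def save(f,name): cv2.imwrite(f'pics/{name}.png',cv2.cvtColor(f['frame'],cv2.COLOR_RGB2BGR))
def world(f,uv,z=None,depth=None):
    """pixels Nx2 -> world by plane height z or by depth (mm)"""
    uv=np.atleast_2d(np.asarray(uv,float)); K=f['K']
    d=np.c_[(uv[:,0]-K[0,2])/K[0,0],(uv[:,1]-K[1,2])/K[1,1]]
    s=d.copy()
    for _ in range(20): s=d/(1+f['k1']*(s**2).sum(1,keepdims=True))
    r=np.c_[s,np.ones(len(s))]; R,t=np.array(f['R']),np.array(f['t']).ravel()
    c=-R.T@t; w=r@R
    k=(z-c[2])/w[:,2] if depth is None else depth
    return c+w*np.asarray(k)[:,None]
def cloud(f,m):
    v,u=np.nonzero(m&(f['depth']>0)); return world(f,np.c_[u,v],depth=f['depth'][v,u])
E
python3 - <<'E'
from h import *
o=status.get_obs(); print({k:np.round(v,3).tolist() for k,v in o.items()})
for n in ('top','scene'):
    f=viewer.grab_frame(n); save(f,n+'0')
    for q in 'car yoyo cube plinth_long plinth_round plinth_square top plank'.split():
        for r in viewer.cut_out(f,q)[:2]:
            m=r['pixels']; P=cloud(f,m)
            if len(P)<5: continue
            z=np.percentile(P[:,2],95); T=P[P[:,2]>z-8][:,:2].astype(np.float32)
            rc=cv2.minAreaRect(T)
            print(n,q,round(r['confidence'],2),np.round(r['point']),m.sum(),'ztop',round(z,1),'c',np.round(rc[0]),np.round(rc[1]),round(rc[2],1))
E
```

```text
pics
{'clock': 0.0, 'joints': [-1.277, 0.265, 1.605, -0.0, 1.274, -0.037], 'joint_velocities': [-0.001, -0.001, 0.0, -0.0, 0.001, 0.001], 'tau': [0.0, -50.211, -35.688, 0.073, 0.029, -0.0], 'tcp_pos': [219.144, -638.087, 403.424], 'tool_rot': [[0.946, 0.325, -0.001], [0.325, -0.946, 0.002], [0.0, -0.002, -1.0]], 'force': [0.129, 0.154, 0.013], 'wrist_torque': [0.043, -0.037, 0.035], 'gripper_force': 0.0, 'width': 88.183}
top car 0.7 [322. 139.] 1107 ztop 50.2 c [ 689. -161.] [49. 35.] 74.9
top yoyo 0.68 [258. 263.] 616 ztop 37.6 c [429. -40.] [51. 53.] 1.9
top cube 0.58 [326. 261.] 367 ztop 36.8 c [ 435. -174.] [36. 35.] 32.3
top plinth_long 0.66 [258. 210.] 1762 ztop 9.4 c [542. -37.] [ 71. 106.] 1.3
top plinth_round 0.83 [265. 144.] 998 ztop 9.3 c [677. -48.] [73. 75.] 65.6
top plinth_square 0.93 [198. 202.] 792 ztop 9.2 c [558.  87.] [58. 58.] 88.4
top top 0.73 [321. 207.] 638 ztop 25.3 c [ 548. -170.] [52. 51.] 78.7
top plank 0.89 [196. 269.] 895 ztop 19.0 c [420.  90.] [103.  35.] 73.9
scene car 0.98 [340. 204.] 831 ztop 49.0 c [ 687. -160.] [47. 32.] 75.5
scene yoyo 0.65 [220. 216.] 570 ztop 36.0 c [429. -41.] [54. 53.] 21.4
scene cube 0.68 [251. 250.] 451 ztop 34.9 c [ 434. -173.] [35. 35.] 33.3
scene plinth_long 0.93 [262. 204.] 807 ztop 8.3 c [541. -35.] [107.  68.] 87.6
scene plinth_round 0.86 [301. 188.] 430 ztop 8.1 c [677. -47.] [76. 70.] 52.3
scene plinth_square 0.75 [236. 175.] 333 ztop 8.6 c [558.  89.] [59. 59.] 89.7
scene top 0.74 [295. 230.] 501 ztop 43.4 c [ 548. -167.] [10.  8.] 34.5
scene plank 0.78 [191. 191.] 425 ztop 17.8 c [418.  90.] [105.  35.] 74.3
```

View pics/top0.png

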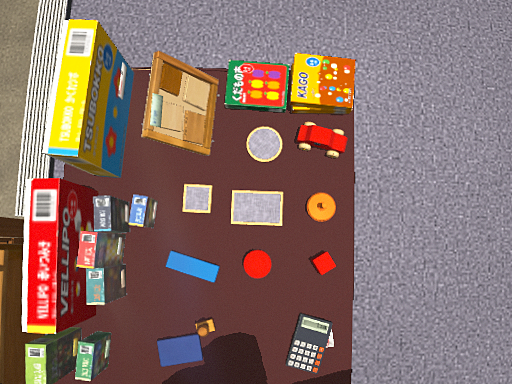

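View pics/scene0.png

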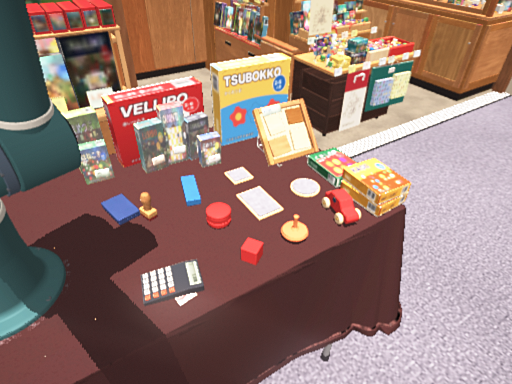

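```bash
python3 - <<'E'
from h import *
# precise long-plinth and car orientation from whole-mask
for n in ('top','scene'):
    f=viewer.grab_frame(n)
    for q,lo,hi in (('car',5,60),('car',30,60),('plinth_long',5,12),('plinth_square',5,12),('cube',29,40),('plinth_round',5,12),('yoyo',30,40)):
        r=viewer.cut_out(f,q)
        if not r: continue
        P=cloud(f,r[0]['pixels']); T=P[(P[:,2]>lo)&(P[:,2]<hi)][:,:2].astype(np.float32)
        rc=cv2.minAreaRect(T); print(n,q,lo,round(r[0]['confidence'],2),np.round(np.array(rc[0]),1),np.round(rc[1]),round(rc[2],1), 'circ',np.round(cv2.minEnclosingCircle(T)[0],1))
E
```

```text
top car 5 0.66 [ 688.  -168.1] [102.  58.] 77.1 circ [ 686.2 -167.3]
top car 30 0.66 [ 688.4 -166.3] [95. 35.] 77.1 circ [ 689.6 -166.9]
top plinth_long 5 0.84 [542.4 -36.7] [105.  69.] 89.1 circ [541.  -36.8]
top plinth_square 5 0.58 [558.   87.3] [57. 58.] 88.4 circ [558.7  88.1]
top cube 29 0.64 [ 435.4 -174.1] [35. 35.] 31.5 circ [ 436.3 -173.9]
top plinth_round 5 0.75 [677.6 -49.2] [73. 73.] 74.1 circ [676.8 -48.9]
top yoyo 30 0.61 [428.7 -40.3] [51. 54.] 1.5 circ [430.  -40.8]
scene car 5 0.96 [ 682.7 -165.6] [101.  55.] 81.2 circ [ 685.4 -165. ]
scene car 30 0.96 [ 686.  -165.1] [92. 34.] 77.0 circ [ 679.  -163.4]
scene plinth_long 5 0.58 [541.6 -35.1] [104.  69.] 89.6 circ [542.9 -35.6]
scene plinth_square 5 0.8 [558.1  87.2] [54. 56.] 88.3 circ [558.5  84.4]
scene cube 29 0.87 [ 433.5 -173.3] [35. 34.] 31.6 circ [ 433.2 -174.5]
scene plinth_round 5 0.87 [675.9 -49.1] [69. 70.] 12.1 circ [675.7 -48.3]
scene yoyo 30 0.63 [427.9 -39.4] [54. 52.] 60.5 circ [428.2 -39.5]
```

The top view shows the car at about (322,139), the yo-yo at (258,263), the cube at (322,262), the long plinth at (257,208), the round one at (265,144) and the square one at (198,199). These match the networks' reports. The KAGO box at (322,83) stands close to the car, so I'll check its height before planning the first move.

```bash
cat >> h.py <<'E'
def plan(p,yaw,grasp=True,n=None):
    """p: world grasp point mm, yaw: direction of tool y, deg (mod 180). Prints per call the shift (m, tool axes at call start) and twist z, tool down."""
    o=status.get_obs(); R=np.array(o['tool_rot']); a0=np.degrees(np.arctan2(R[1,1],R[0,1]))
    t=np.array(p,float)+[0,0,147 if grasp else 0]; c=np.array(o['tcp_pos'])
    da=(yaw-a0+90)%180-90
    n=n or int(max(1,np.ceil(np.linalg.norm(t-c)/200),np.ceil(abs(da)/34)))
    # tilt correction twist (tool axes) to make z exactly down
    zt=R.T@[0,0,-1.]; tilt=np.degrees(np.cross([0,0,1],zt))
    print('at',np.round(c,1),'yaw',round(a0,2),'tilt',np.round(tilt,2),'F',np.round(o['force'],1),'w',round(o['width'],1),'t',round(o['clock'],2),'j6',np.round(o['joints'][5],2))
    for i in range(n):
        a=np.radians(a0+da*i/n); y=np.array([np.cos(a),np.sin(a),0]); z=np.array([0,0,-1.]); x=np.cross(y,z)
        d=(t-c)/n/1000; print(i+1,'xyz',np.round([d@x,d@y,d@z],4).tolist(),'rz',round(-da/n,2))
E
python3 - <<'E'
from h import *
for n in ('top','scene'):
    f=viewer.grab_frame(n); P=cloud(f,np.ones((384,512),bool))
    for x0 in range(720,840,20):
        print(n,x0,[int(np.percentile(q[:,2],97)) if len(q:=P[(P[:,0]>=x0)&(P[:,0]<x0+20)&(P[:,1]>=y0)&(P[:,1]<y0+40)&(P[:,2]>-20)&(P[:,2]<500)])>3 else None for y0 in range(-260,100,40)])
plan([687,-167,110],-12.9)
E
```

```text
top 720 [2, 2, 20, 20, 1, 1, 1, 19, 61]
top 740 [66, 67, 66, 66, 50, 31, 31, 31, 65]
top 760 [67, 67, 67, 67, 64, 32, 32, 31, 68]
top 780 [67, 67, 68, 68, 32, 32, 33, 32, 68]
top 800 [66, 67, 68, 68, 32, 32, 32, 31, 75]
top 820 [67, 68, 68, 68, 32, 32, 32, 31, 1]
scene 720 [0, 0, 0, None, 0, 0, 0, 20, 54]
scene 740 [56, 65, 65, 65, 53, 30, 30, 30, 60]
scene 760 [62, 66, 66, 66, 65, 31, 31, 31, 63]
scene 780 [63, 66, 66, 66, 66, 31, 31, 31, 64]
scene 800 [65, 67, 66, 66, None, 31, 31, 31, 69]
scene 820 [64, 66, 66, 66, None, 31, 31, 31, 0]
at [ 219.2 -638.4  404.7] yaw -71.05 tilt [-0.  0.  0.] F [ 0.4 -0.1  0.8] w 88.4 t 1.8 j6 -0.04
1 xyz [0.1489, -0.0735, 0.0369] rz -14.54
2 xyz [0.1626, -0.0338, 0.0369] rz -14.54
3 xyz [0.1658, 0.0081, 0.0369] rz -14.54
4 xyz [0.1585, 0.0495, 0.0369] rz -14.54
```

```bash

python3 -m handwheel '{"xyz":[[0.030,-0.0147,0.0074],[0.060,-0.029,0.015],[0.089,-0.044,0.022],[0.119,-0.059,0.030],[0.149,-0.0735,0.037]],"twist":[[0,0,-2.9],[0,0,-5.8],[0,0,-8.7],[0,0,-11.6],[0,0,-14.5]]}' 0.39 20
python3 -m handwheel '{"xyz":[[0.033,-0.007,0.0074],[0.065,-0.014,0.015],[0.098,-0.020,0.022],[0.130,-0.027,0.030],[0.163,-0.034,0.037]],"twist":[[0,0,-2.9],[0,0,-5.8],[0,0,-8.7],[0,0,-11.6],[0,0,-14.5]]}'
python3 -m handwheel '{"xyz":[[0.033,0.002,0.0074],[0.066,0.003,0.015],[0.099,0.005,0.022],[0.133,0.006,0.030],[0.166,0.008,0.037]],"twist":[[0,0,-2.9],[0,0,-5.8],[0,0,-8.7],[0,0,-11.6],[0,0,-14.5]]}'
python3 -m handwheel '{"xyz":[[0.032,0.010,0.002],[0.063,0.020,0.004],[0.095,0.030,0.006],[0.127,0.040,0.008],[0.1585,0.0495,0.008]],"twist":[[0,0,-2.9],[0,0,-5.8],[0,0,-8.7],[0,0,-11.6],[0,0,-14.5]]}'
python3 - <<'E'
from h import *
f=viewer.grab_frame('wrist'); save(f,'w1')
r=viewer.cut_out(f,'car')
for q in r[:1]:
    P=cloud(f,q['pixels']); T=P[P[:,2]>30][:,:2].astype(np.float32); print(q['confidence'],cv2.minAreaRect(T),cv2.minAreaRect(P[P[:,2]>5][:,:2].astype(np.float32)))
P=cloud(f,np.ones((384,512),bool))
B=P[(P[:,2]>55)&(P[:,2]<75)&(P[:,0]>715)]; 
if len(B): print('box min x by y',[(y,round(np.percentile(B[(B[:,1]>y)&(B[:,1]<y+30),0],1),1)) for y in range(-260,-100,30) if ((B[:,1]>y)&(B[:,1]<y+30)).sum()>5])
plan([687,-167,38],-12.9)
E
```

```text
clock: 2.22
tcp_pos: [337.0, -519.3, 367.3]
tool_rot: [[0.833, 0.553, 0.0], [0.553, -0.833, 0.0], [0.0, 0.0, -1.0]]
force: [0.7, 0.6, -0.5]
width: 56.9
gripper_force: 0.0
clock: 2.63
tcp_pos: [454.4, -401.0, 330.5]
tool_rot: [[0.668, 0.744, 0.0], [0.744, -0.668, -0.0], [-0.0, 0.0, -1.0]]
force: [0.5, -0.7, -0.6]
width: 53.7
gripper_force: 0.0
clock: 3.05
tcp_pos: [571.6, -282.9, 293.4]
tool_rot: [[0.46, 0.888, 0.0], [0.888, -0.46, -0.0], [0.0, 0.0, -1.0]]
force: [0.3, -1.5, 0.2]
width: 53.8
gripper_force: 0.0
clock: 3.47
tcp_pos: [688.8, -165.3, 285.2]
tool_rot: [[0.223, 0.975, -0.001], [0.975, -0.223, 0.0], [0.0, -0.001, -1.0]]
force: [-0.7, -0.4, -0.1]
width: 53.6
gripper_force: 0.0
0.85 ((690.666259765625, -165.3033447265625), (94.42977905273438, 34.95073318481445), 77.00505828857422) ((690.248291015625, -166.71282958984375), (99.522216796875, 57.174781799316406), 76.93132781982422)
box min x by y [(-230, np.float64(748.3)), (-200, np.float64(747.4)), (-170, np.float64(749.5)), (-140, np.float64(751.6)), (-110, np.float64(753.2))]
at [ 690.7 -163.   285.7] yaw -12.76 tilt [ 0.11 -0.09  0.  ] F [0.6 0.6 1.2] w 53.6 t 3.57 j6 -0.05
1 xyz [-0.0047, -0.0027, 0.1007] rz 0.14
```

View pics/w1.png

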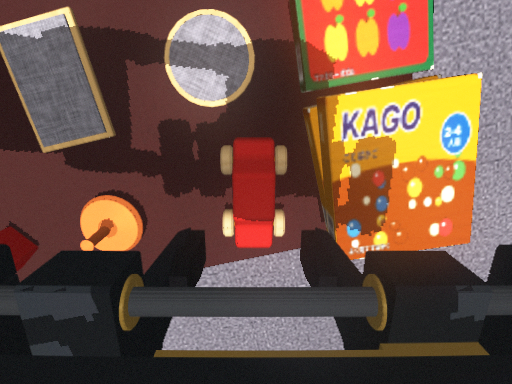

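The wrist view shows the car at (253,192), aligned between the fingers, with the KAGO box clear to the right beyond column 305. I'll settle over the car and then go down.

```bash

python3 -m handwheel '{"xyz":[[-0.001,0,0.01],[-0.002,-0.001,0.02],[-0.003,-0.001,0.035],[-0.004,-0.002,0.045],[-0.004,-0.002,0.045]],"twist":[[0,0,0],[0,0,0],[0,0,0],[0,0,0.1],[0,0,0.1]]}'
python3 - <<'E'
from h import *
f=viewer.grab_frame('wrist')
for q in viewer.cut_out(f,'car')[:1]:
    P=cloud(f,q['pixels']); print(q['confidence'],cv2.minAreaRect(P[P[:,2]>30][:,:2].astype(np.float32)),cv2.minAreaRect(P[P[:,2]>5][:,:2].astype(np.float32)))
plan([688.5,-166.5,38],-12.9)
E
```

```text
clock: 3.98
tcp_pos: [682.2, -171.0, 235.9]
tool_rot: [[0.229, 0.973, -0.007], [0.973, -0.229, 0.002], [0.0, -0.008, -1.0]]
force: [-0.5, 0.6, -1.2]
width: 53.9
gripper_force: 0.0
0.66 ((691.5718994140625, -165.44911193847656), (95.24797821044922, 37.032066345214844), 78.72222900390625) ((690.258544921875, -166.4095458984375), (98.90148162841797, 56.964664459228516), 76.84575653076172)
at [ 683.8 -170.9  239. ] yaw -13.24 tilt [-0.17 -0.01  0.  ] F [0.5 0.  0.2] w 53.6 t 4.08 j6 -0.05
1 xyz [0.0054, 0.0035, 0.054] rz -0.34
```

```bash

python3 -m handwheel '{"xyz":[[0.002,0.002,0.006],[0.004,0.003,0.014],[0.0052,0.004,0.026],[0.0052,0.004,0.038],[0.0052,0.004,0.046]],"twist":[[0,0,-0.1],[0,0,-0.2],[0,0,-0.3],[0,0,-0.3],[0,0,-0.3]]}'
python3 -m handwheel '{"xyz":[[0,0,0.004],[0,0,0.007],[0,0,0.008],[0,0,0.008],[0,0,0.008]],"twist":[[0,0,0],[0,0,0],[0,0,0],[0,0,0],[0,0,0]]}'
python3 - <<'E'
from h import *
f=viewer.grab_frame('wrist'); save(f,'w2')
plan([689,-166.8,38],-12.9)
E
```

```text
clock: 4.5
tcp_pos: [689.5, -165.6, 192.4]
tool_rot: [[0.222, 0.975, -0.002], [0.975, -0.222, 0.001], [0.0, -0.002, -1.0]]
force: [-0.9, -0.9, -0.2]
width: 53.8
gripper_force: 0.0
clock: 4.92
tcp_pos: [690.4, -166.1, 187.2]
tool_rot: [[0.222, 0.975, 0.001], [0.975, -0.222, -0.0], [-0.0, 0.001, -1.0]]
force: [0.2, -0.6, 0.7]
width: 53.7
gripper_force: 0.0
at [ 690.4 -166.1  187.4] yaw -12.85 tilt [ 0.06  0.   -0.  ] F [0.1 0.7 0.3] w 53.5 t 4.97 j6 -0.05
1 xyz [-0.001, -0.0012, 0.0024] rz 0.05
```

View pics/w2.png

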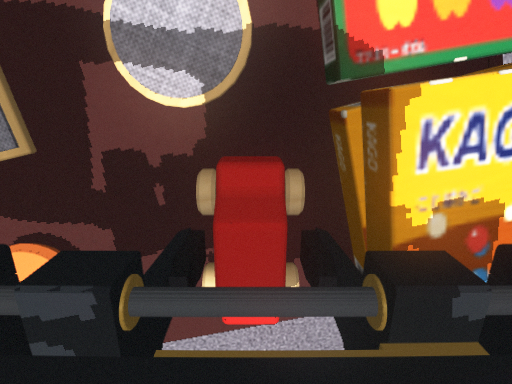

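The car sits centrally between the fingers, with its body over columns 215–287 and the box clear. I'll close and lift.

```bash

python3 -m handwheel '{"xyz":[[0,0,0.001],[0,0,0.001],[0,0,0.001],[0,0,0.001],[0,0,0.001]],"twist":[[0,0,0],[0,0,0],[0,0,0],[0,0,0],[0,0,0]]}' 1 20
python3 -m handwheel '{"xyz":[[0,0,0],[0,0,-0.005],[0,0,-0.015],[0,0,-0.03],[0,0,-0.045]],"twist":[[0,0,0],[0,0,0],[0,0,0],[0,0,0],[0,0,0]]}'
python3 -m handwheel '{"xyz":[[0,0,-0.013],[0,0,-0.023],[0,0,-0.028],[0,0,-0.028],[0,0,-0.028]],"twist":[[0,0,0],[0,0,0],[0,0,0],[0,0,0],[0,0,0]]}'
python3 - <<'E'
from h import *
f=viewer.grab_frame('wrist')
o=status.get_obs();c=np.array(o['tcp_pos']);R=np.array(o['tool_rot'])
for n in ('top','scene','wrist'):
  f=viewer.grab_frame(n)
  for q in viewer.cut_out(f,'car')[:1]:
    P=cloud(f,q['pixels']); Q=(P-c)@R; print(n,len(Q),q['confidence'],'toolz',np.percentile(Q[:,2],[2,98]),cv2.minAreaRect(Q[:,:2].astype(np.float32)))
save(viewer.grab_frame('scene'),'s2')
plan([541.7,-36.3,100],-0.8)
E
```

```text
clock: 5.38
tcp_pos: [690.1, -166.0, 186.0]
tool_rot: [[0.222, 0.975, 0.0], [0.975, -0.222, -0.0], [-0.0, 0.0, -1.0]]
force: [-1.1, 0.5, 1.8]
width: 33.7
gripper_force: 20.0
clock: 5.8
tcp_pos: [690.0, -166.0, 231.8]
tool_rot: [[0.222, 0.975, -0.001], [0.975, -0.222, 0.0], [0.0, -0.001, -1.0]]
force: [0.8, 0.5, -0.6]
width: 33.9
gripper_force: 20.0
clock: 6.22
tcp_pos: [690.1, -166.0, 259.3]
tool_rot: [[0.222, 0.975, 0.001], [0.975, -0.222, -0.0], [-0.0, 0.001, -1.0]]
force: [-0.6, 0.9, -1.7]
width: 33.7
gripper_force: 20.0
scene 764 0.79 toolz [137.37307227 259.41108629] ((27.874534606933594, 20.561141967773438), (169.62940979003906, 95.10697174072266), 36.54279708862305)
wrist 11592 0.94 toolz [136.15987136 170.444241  ] ((0.8064365386962891, 1.0268516540527344), (99.96365356445312, 82.52590942382812), 22.288410186767578)
at [ 689.9 -166.   258. ] yaw -12.85 tilt [-0.06 -0.    0.  ] F [-0.4  1.1 -0.4] w 33.5 t 6.62 j6 -0.05
1 xyz [0.0935, -0.1733, 0.011] rz -12.05
```

View pics/s2.png

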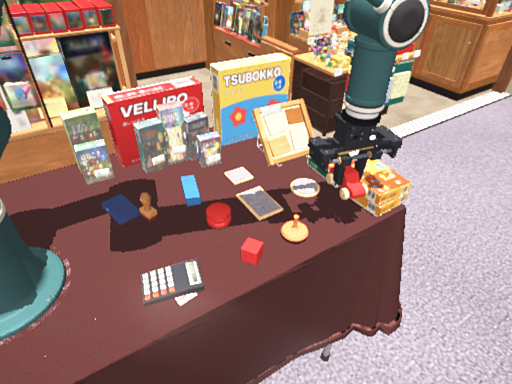

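```bash

python3 -m handwheel '{"xyz":[[0.009,-0.017,0.0],[0.026,-0.049,0.0],[0.045,-0.084,0.0],[0.065,-0.120,0.0],[0.082,-0.152,0.0]],"twist":[[0,0,-1.0],[0,0,-3.0],[0,0,-5.5],[0,0,-8.0],[0,0,-10.5]]}'
python3 -m handwheel '{"xyz":[[0.006,-0.012,0.004],[0.010,-0.018,0.008],[0.015,-0.0195,0.012],[0.015,-0.0195,0.012],[0.015,-0.0195,0.012]],"twist":[[0,0,-1.0],[0,0,-1.5],[0,0,-1.5],[0,0,-1.5],[0,0,-1.5]]}'
python3 - <<'E'
from h import *
f=viewer.grab_frame('wrist')
o=status.get_obs();c=np.array(o['tcp_pos']);R=np.array(o['tool_rot'])
for q in viewer.cut_out(f,'car')[:1]:
    P=cloud(f,cv2.erode(q['pixels'].astype(np.uint8),np.ones((3,3)))>0); Q=(P-c)@R; Q=Q[(abs(Q[:,1])<32)&(Q[:,2]>130)]
    print('tool x',np.percentile(Q[:,0],[0.5,99.5]),'y',np.percentile(Q[:,1],[0.5,99.5]),'z',np.percentile(Q[:,2],[1,99]))
for q in viewer.cut_out(f,'plinth_long')[:1]:
    P=cloud(f,q['pixels']); P=P[(P[:,2]>5)&(P[:,2]<12)]; print('plinth',len(P),cv2.minAreaRect(P[:,:2].astype(np.float32)))
save(f,'w3')
plan([541.7,-36.3,46],-0.8)
E
```

```text
clock: 7.03
tcp_pos: [558.3, -51.1, 258.2]
tool_rot: [[0.039, 0.999, -0.001], [0.999, -0.039, 0.0], [0.0, -0.001, -1.0]]
force: [-0.5, -0.5, -1.1]
width: 33.6
gripper_force: 20.0
clock: 7.45
tcp_pos: [542.2, -36.8, 246.7]
tool_rot: [[0.015, 1.0, 0.001], [1.0, -0.015, -0.0], [-0.0, 0.001, -1.0]]
force: [-0.1, 0.9, -0.6]
width: 34.1
gripper_force: 20.0
tool x [-45.57913626  48.98350804] y [-26.05358645  27.82456799] z [135.25491882 169.76120361]
plinth 2141 ((544.7052001953125, -23.08160400390625), (78.40240478515625, 69.69464874267578), 89.59654998779297)
at [542.4 -37.1 247. ] yaw -0.9 tilt [ 0.06  0.01 -0.  ] F [ 0.4  0.3 -0.4] w 34.1 t 7.6 j6 -0.1
1 xyz [0.0008, -0.0007, 0.054] rz -0.1
```

View pics/w3.png

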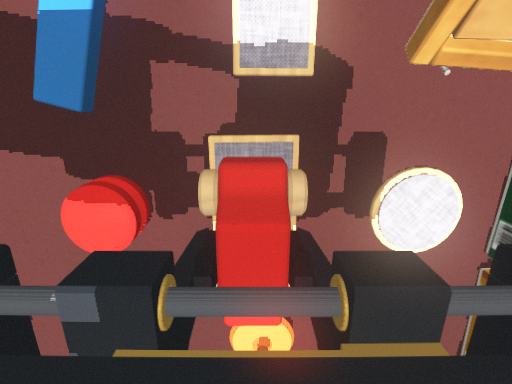

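```bash

python3 -m handwheel '{"xyz":[[0,0.0003,0.008],[0,0.0007,0.020],[0,0.0007,0.032],[0,0.0007,0.042],[0,0.0007,0.046]],"twist":[[0,0,-0.1],[0,0,-0.1],[0,0,-0.1],[0,0,-0.1],[0,0,-0.1]]}'
python3 -m handwheel '{"xyz":[[0,0,0.002],[0,0,0.004],[0,0,0.005],[0,0,0.006],[0,0,0.0065]],"twist":[[0,0,0],[0,0,0],[0,0,0],[0,0,0],[0,0,0]]}'
python3 -c "
from h import *
plan([543,-37,47],-0.8)"
```

```text
clock: 8.02
tcp_pos: [540.6, -36.4, 197.7]
tool_rot: [[0.013, 1.0, -0.005], [1.0, -0.013, 0.001], [0.0, -0.005, -1.0]]
force: [-0.6, 0.1, -1.7]
width: 33.9
gripper_force: 20.0
clock: 8.43
tcp_pos: [542.2, -36.5, 194.6]
tool_rot: [[0.013, 1.0, 0.001], [1.0, -0.013, -0.0], [-0.0, 0.001, -1.0]]
force: [-0.0, -0.0, -1.5]
width: 33.8
gripper_force: 20.0
at [542.2 -36.5 194.6] yaw -0.74 tilt [ 0.06  0.01 -0.  ] F [-0.  -0.  -1.5] w 33.8 t 8.43 j6 -0.1
1 xyz [-0.0005, 0.0008, 0.0006] rz 0.06
```

```bash

python3 -m handwheel '{"xyz":[[-0.0003,0.0004,0.0002],[-0.0003,0.0007,0.0005],[-0.0003,0.0007,0.001],[-0.0003,0.0007,0.001],[-0.0003,0.0007,0.001]],"twist":[[0,0,0],[0,0,0],[0,0,0],[0,0,0],[0,0,0]]}'
python3 -m handwheel '{"xyz":[[0,0,0],[0,0,0],[0,0,0],[0,0,0],[0,0,0]],"twist":[[0,0,0],[0,0,0],[0,0,0],[0,0,0],[0,0,0]]}' 0.35
python3 -m handwheel '{"xyz":[[0,0,-0.004],[0,0,-0.012],[0,0,-0.03],[0,0,-0.06],[0,0,-0.09]],"twist":[[0,0,0],[0,0,0],[0,0,0],[0,0,0],[0,0,0]]}'
python3 -c "
from h import *
plan([428.5,-40,110],60);plan([428.5,-40,110],90)"
```

```text
clock: 8.85
tcp_pos: [543.0, -36.8, 193.9]
tool_rot: [[0.013, 1.0, 0.001], [1.0, -0.013, -0.0], [-0.0, 0.001, -1.0]]
force: [-0.3, 0.2, 3.5]
width: 34.2
gripper_force: 20.0
clock: 9.27
tcp_pos: [542.5, -36.8, 193.0]
tool_rot: [[0.013, 1.0, -0.0], [1.0, -0.013, 0.0], [0.0, -0.0, -1.0]]
force: [0.9, 0.4, -0.0]
width: 57.5
gripper_force: 0.0
clock: 9.68
tcp_pos: [542.0, -36.7, 283.8]
tool_rot: [[0.013, 1.0, -0.002], [1.0, -0.013, 0.0], [0.0, -0.002, -1.0]]
force: [0.3, 0.5, 0.3]
width: 57.3
gripper_force: 0.0
at [542.  -36.7 283.8] yaw -0.75 tilt [-0.14 -0.01  0.  ] F [0.3 0.5 0.3] w 57.3 t 9.68 j6 -0.1
1 xyz [-0.0024, -0.0567, 0.0134] rz -30.37
2 xyz [0.0266, -0.0501, 0.0134] rz -30.37
at [542.  -36.7 283.8] yaw -0.75 tilt [-0.14 -0.01  0.  ] F [0.3 0.5 0.3] w 57.3 t 9.68 j6 -0.1
1 xyz [-0.0016, -0.0378, 0.0089] rz 29.75
2 xyz [-0.0201, -0.032, 0.0089] rz 29.75
3 xyz [-0.0334, -0.0178, 0.0089] rz 29.75
```

```bash

python3 -m handwheel '{"xyz":[[0,-0.015,0.005],[0,-0.04,0.01],[-0.001,-0.07,0.015],[-0.001,-0.1,0.025],[-0.0015,-0.1135,0.035]],"twist":[[0,0,0],[0,0,0],[0,0,0],[0,0,0],[0,0,0]]}' 0 20
python3 -m handwheel '{"xyz":[[0,0,0.005],[0,0,0.01],[0,0,0.01],[0,0,0.01],[0,0,0.01]],"twist":[[0,0,0],[0,0,0],[0,0,0],[0,0,0],[0,0,0]]}'
python3 - <<'E'
from h import *
fs={n:viewer.grab_frame(n) for n in ('wrist','scene','top')}
for n,f in fs.items():
  for t,lo in (('yoyo',30),('car',5),('car',40)):
    for q in viewer.cut_out(f,t)[:1]:
      P=cloud(f,q['pixels']); T=P[(P[:,2]>lo)&(P[:,2]<75)][:,:2].astype(np.float32)
      if len(T)>9: print(n,t,lo,len(T),round(q['confidence'],2),[np.round(v,1) for v in cv2.minAreaRect(T)],np.round(cv2.minEnclosingCircle(T)[0],1),'zmax',np.percentile(P[:,2],98))
save(fs['scene'],'s4');save(fs['top'],'t4')
plan([428.5,-40,27],-0.75)
E
```

```text
clock: 10.1
tcp_pos: [426.2, -36.6, 248.2]
tool_rot: [[0.013, 1.0, -0.001], [1.0, -0.013, 0.0], [0.0, -0.001, -1.0]]
force: [0.5, -0.3, -0.6]
width: 87.3
gripper_force: 0.0
clock: 10.52
tcp_pos: [430.7, -37.0, 239.0]
tool_rot: [[0.013, 1.0, 0.002], [1.0, -0.013, -0.0], [-0.0, 0.002, -1.0]]
force: [0.3, -0.8, -0.3]
width: 88.1
gripper_force: 0.0
wrist car 5 9540 0.9 [array([535.9, -32.3]), array([95.3, 57.3]), np.float64(73.9)] [542.8 -36.5] zmax 58.9040492864984
wrist car 40 6278 0.9 [array([543. , -34.2]), array([84.9, 35. ]), np.float64(88.3)] [540.8 -33.7] zmax 58.9040492864984
scene yoyo 30 315 0.73 [array([427.8, -40. ]), array([51.8, 52.3]), np.float64(4.1)] [427.8 -40.1] zmax 36.48099395026026
scene car 5 730 0.7 [array([533.3, -39. ]), array([ 54.9, 104.2]), np.float64(12.8)] [541.2 -37.2] zmax 57.69897364495097
scene car 40 296 0.7 [array([541.6, -32.4]), array([69.1, 34.1]), np.float64(88.8)] [537.7 -32.3] zmax 57.69897364495097
top car 5 859 0.94 [array([550. , -37.7]), array([101.9,  49. ]), np.float64(89.4)] [543.4 -38.6] zmax 178.46207741304806
top car 40 474 0.94 [array([545.5, -35.9]), array([30.6, 91.1]), np.float64(3.1)] [545.3 -35.7] zmax 178.46207741304806
at [429.1 -36.8 238.2] yaw -0.75 tilt [-0. -0.  0.] F [0.  0.2 0.3] w 88.3 t 11.12 j6 -0.13
1 xyz [-0.0032, -0.0006, 0.0642] rz 0.0
```

View pics/t4.png

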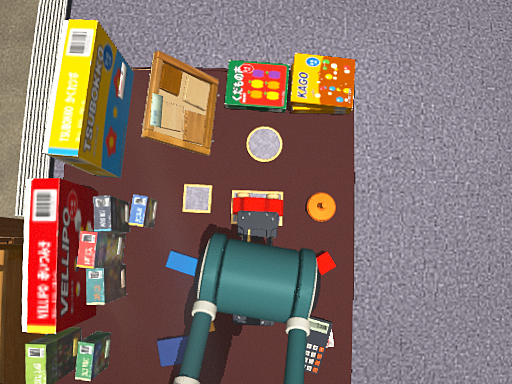

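The top view shows the car on the long plinth at about (257,207), with the arm hiding part of it. I'll check it again later. Next is the yo-yo.

```bash

python3 -m handwheel '{"xyz":[[-0.001,0,0.008],[-0.002,-0.0005,0.020],[-0.0032,-0.0005,0.034],[-0.0032,-0.0005,0.048],[-0.0032,-0.0005,0.057]],"twist":[[0,0,0],[0,0,0],[0,0,0],[0,0,0],[0,0,0]]}' 0 15
python3 -m handwheel '{"xyz":[[0,0,0.004],[0,0,0.007],[0,0,0.007],[0,0,0.007],[0,0,0.007]],"twist":[[0,0,0],[0,0,0],[0,0,0],[0,0,0],[0,0,0]]}'
python3 -m handwheel '{"xyz":[[0,0,0],[0,0,0],[0,0,0],[0,0,0],[0,0,0]],"twist":[[0,0,0],[0,0,0],[0,0,0],[0,0,0],[0,0,0]]}' 1 15
python3 -m handwheel '{"xyz":[[0,0,0],[0,0,-0.005],[0,0,-0.020],[0,0,-0.045],[0,0,-0.07]],"twist":[[0,0,0],[0,0,0],[0,0,0],[0,0,0],[0,0,0]]}'
python3 -m handwheel '{"xyz":[[0,0,-0.02],[0,0,-0.035],[0,0,-0.04],[0,0,-0.04],[0,0,-0.04]],"twist":[[0,0,0],[0,0,0],[0,0,0],[0,0,0],[0,0,0]]}'
python3 -c "
from h import *
plan([677,-48.9,125],-0.75)"
```

```text
clock: 11.53
tcp_pos: [427.8, -40.0, 179.5]
tool_rot: [[0.013, 1.0, -0.002], [1.0, -0.013, 0.0], [0.0, -0.002, -1.0]]
force: [-1.2, -1.1, 0.1]
width: 88.3
gripper_force: 0.0
clock: 11.95
tcp_pos: [429.0, -40.1, 174.8]
tool_rot: [[0.013, 1.0, 0.001], [1.0, -0.013, -0.0], [-0.0, 0.001, -1.0]]
force: [0.4, 0.6, -0.1]
width: 87.9
gripper_force: 0.0
clock: 12.37
tcp_pos: [428.6, -40.0, 174.4]
tool_rot: [[0.013, 1.0, 0.0], [1.0, -0.013, -0.0], [-0.0, 0.0, -1.0]]
force: [0.4, -1.1, 0.5]
width: 57.1
gripper_force: 0.0
clock: 12.78
tcp_pos: [427.7, -39.9, 244.3]
tool_rot: [[0.013, 1.0, -0.003], [1.0, -0.013, 0.0], [0.0, -0.003, -1.0]]
force: [-0.1, 0.1, -0.3]
width: 53.5
gripper_force: 15.0
clock: 13.2
tcp_pos: [428.3, -40.0, 283.9]
tool_rot: [[0.013, 1.0, -0.0], [1.0, -0.013, 0.0], [0.0, -0.0, -1.0]]
force: [0.5, 0.3, 0.3]
width: 53.8
gripper_force: 15.0
at [428.3 -40.  283.9] yaw -0.75 tilt [-0.02 -0.    0.  ] F [0.5 0.3 0.3] w 53.8 t 13.2 j6 -0.14
1 xyz [-0.0029, 0.1244, 0.0059] rz 0.0
2 xyz [-0.0028, 0.1244, 0.0059] rz 0.0
```

```bash

python3 - <<'E'
from h import *
f=viewer.grab_frame('wrist'); save(f,'w5')
s=viewer.grab_frame('scene')
o=status.get_obs();c=np.array(o['tcp_pos']);R=np.array(o['tool_rot'])
for f in (f,s):
 for q in viewer.cut_out(f,'yoyo')[:1]:
  P=cloud(f,cv2.erode(q['pixels'].astype(np.uint8),np.ones((3,3)))>0); Q=(P-c)@R
  print(q['confidence'],len(Q),*[np.percentile(Q[:,i],[1,50,99]).round(1) for i in range(3)])
E
```

```text
0.63 7905 [-7.6 11.5 26.6] [-23.3   1.6  26.6] [136.3 138.  163.8]
0.71 468 [-26.8 -15.   15.9] [-25.   -5.2  20.6] [137.6 141.8 167.1]
```

View pics/w5.png

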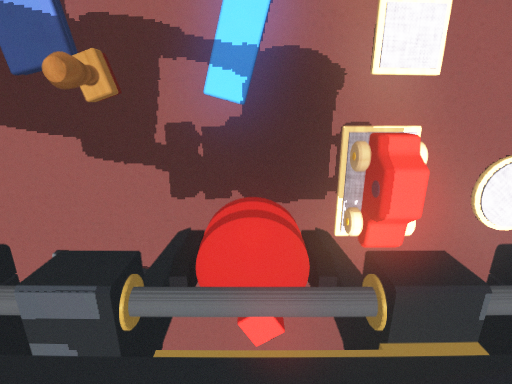

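The yo-yo is held level and centred at (252,255). I'll carry it over the car to the round plinth.

```bash

python3 -m handwheel '{"xyz":[[0,0.010,0],[-0.001,0.030,0],[-0.002,0.06,0],[-0.002,0.095,0],[-0.003,0.13,0]],"twist":[[0,0,0],[0,0,0],[0,0,0],[0,0,0],[0,0,0]]}'
python3 -m handwheel '{"xyz":[[-0.001,0.035,0],[-0.001,0.07,0],[-0.002,0.097,0],[-0.003,0.114,0.006],[-0.003,0.119,0.012]],"twist":[[0,0,0],[0,0,0],[0,0,0],[0,0,0],[0,0,0]]}'
python3 -m handwheel '{"xyz":[[0,0,0.008],[0,0,0.02],[0,0,0.028],[0,0,0.030],[0,0,0.030]],"twist":[[0,0,0],[0,0,0],[0,0,0],[0,0,0],[0,0,0]]}'
python3 - <<'E'
from h import *
f=viewer.grab_frame('wrist'); t=viewer.grab_frame('top')
o=status.get_obs();c=np.array(o['tcp_pos']);R=np.array(o['tool_rot'])
for q in viewer.cut_out(f,'plinth_round')[:1]:
  P=cloud(f,q['pixels']); P=P[(P[:,2]>4)&(P[:,2]<13)]
  # circle fit to outer half-boundary: known radius 38
  from scipy.optimize import least_squares
  an=np.arctan2(P[:,1]+49,P[:,0]-677); E=[]
  for a in np.linspace(-np.pi,np.pi,37):
    k=abs(an-a)<.09
    if k.sum()>5: r=np.hypot(P[k,0]-677,P[k,1]+49); E.append(P[k][r>=np.percentile(r,95)].mean(0)) if r.max()>33 else 0
  E=np.array(E)[:,:2]; s=least_squares(lambda p:np.hypot(*(E-p[:2]).T)-p[2],[677,-49,38],loss='soft_l1'); print('wrist plinth',len(E),s.x)
for q in viewer.cut_out(t,'car')[:1]:
  P=cloud(t,q['pixels'])
  for lo in (12,35): print('car',q['confidence'],cv2.minAreaRect(P[(P[:,2]>lo)&(P[:,2]<70)][:,:2].astype(np.float32)))
save(t,'t5')
plan([677,-48.9,36],-0.75)
E
```

```text
clock: 13.82
tcp_pos: [560.2, -44.6, 283.3]
tool_rot: [[0.013, 1.0, -0.001], [1.0, -0.013, 0.0], [0.0, -0.001, -1.0]]
force: [0.4, 0.3, 0.6]
width: 53.6
gripper_force: 15.0
clock: 14.23
tcp_pos: [680.9, -49.4, 271.3]
tool_rot: [[0.013, 1.0, 0.002], [1.0, -0.013, -0.0], [-0.0, 0.002, -1.0]]
force: [0.2, 0.9, -0.2]
width: 53.6
gripper_force: 15.0
clock: 14.65
tcp_pos: [675.8, -49.1, 240.4]
tool_rot: [[0.013, 1.0, -0.004], [1.0, -0.013, 0.0], [0.0, -0.004, -1.0]]
force: [0.5, -0.1, -0.4]
width: 54.0
gripper_force: 15.0
wrist plinth 23 [679.19251063 -48.48588986  37.1784256 ]
at [677.5 -49.3 243.2] yaw -0.75 tilt [ 0.08  0.01 -0.  ] F [-0.8  0.3 -0.7] w 53.9 t 14.85 j6 -0.1
1 xyz [0.0004, -0.0005, 0.0602] rz -0.0
```

View pics/t5.png

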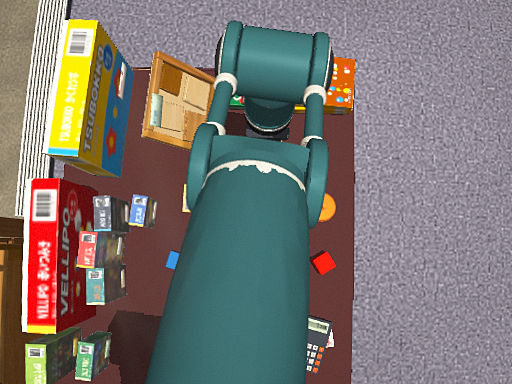

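The top view is blocked by the arm, as expected. The wrist fit agrees with the plinth position to within about 1.5 mm, so I'll lower.

```bash

python3 -m handwheel '{"xyz":[[0.0004,0.0003,0.01],[0.0004,0.0003,0.025],[0.0004,0.0003,0.04],[0.0004,0.0003,0.049],[0.0004,0.0003,0.053]],"twist":[[0,0,0],[0,0,0],[0,0,0],[0,0,0],[0,0,0]]}'
python3 -m handwheel '{"xyz":[[0,0,0.002],[0,0,0.004],[0,0,0.006],[0,0,0.007],[0,0,0.007]],"twist":[[0,0,0],[0,0,0],[0,0,0],[0,0,0],[0,0,0]]}'
python3 -c "
from h import *
plan([677.7,-48.8,35.4],-0.75)"
```

```text
clock: 15.27
tcp_pos: [676.2, -48.7, 185.4]
tool_rot: [[0.013, 1.0, -0.006], [1.0, -0.013, 0.001], [0.001, -0.006, -1.0]]
force: [0.0, 0.1, -0.6]
width: 53.7
gripper_force: 15.0
clock: 15.68
tcp_pos: [678.1, -48.9, 182.6]
tool_rot: [[0.013, 1.0, 0.001], [1.0, -0.013, -0.0], [-0.0, 0.001, -1.0]]
force: [-0.8, -0.3, -0.2]
width: 54.0
gripper_force: 15.0
at [678.1 -48.9 182.6] yaw -0.75 tilt [ 0.05  0.   -0.  ] F [-0.8 -0.3 -0.2] w 54.0 t 15.68 j6 -0.1
1 xyz [0.0001, -0.0004, 0.0002] rz 0.0
```

```bash

python3 -m handwheel '{"xyz":[[0,0,0.0005],[0,0,0.001],[0,0,0.001],[0,0,0.001],[0,0,0.001]],"twist":[[0,0,0],[0,0,0],[0,0,0],[0,0,0],[0,0,0]]}'
python3 -m handwheel '{"xyz":[[0,0,0],[0,0,0],[0,0,0],[0,0,0],[0,0,0]],"twist":[[0,0,0],[0,0,0],[0,0,0],[0,0,0],[0,0,0]]}' 0.18
python3 -m handwheel '{"xyz":[[0,0,-0.004],[0,0,-0.012],[0,0,-0.03],[0,0,-0.06],[0,0,-0.09]],"twist":[[0,0,0],[0,0,0],[0,0,0],[0,0,0],[0,0,0]]}'
python3 -c "
from h import *
plan([434.8,-173.8,100],31.6);plan([434.8,-173.8,100],-58.4)"
```

```text
clock: 16.1
tcp_pos: [678.2, -48.9, 182.3]
tool_rot: [[0.013, 1.0, 0.001], [1.0, -0.013, -0.0], [-0.0, 0.001, -1.0]]
force: [-1.9, 0.8, 5.4]
width: 53.6
gripper_force: 15.0
clock: 16.52
tcp_pos: [677.6, -48.8, 180.8]
tool_rot: [[0.013, 1.0, -0.001], [1.0, -0.013, 0.0], [0.0, -0.001, -1.0]]
force: [0.4, 0.6, -1.3]
width: 72.5
gripper_force: 0.0
clock: 16.93
tcp_pos: [677.2, -48.8, 271.4]
tool_rot: [[0.013, 1.0, -0.003], [1.0, -0.013, 0.0], [0.0, -0.003, -1.0]]
force: [0.6, -0.4, 1.4]
width: 72.1
gripper_force: 0.0
at [677.2 -48.8 271.4] yaw -0.75 tilt [-0.15 -0.02  0.  ] F [ 0.6 -0.4  1.4] w 72.1 t 16.93 j6 -0.1
1 xyz [-0.0641, -0.1204, 0.0122] rz -16.17
2 xyz [-0.028, -0.1334, 0.0122] rz -16.17
at [677.2 -48.8 271.4] yaw -0.75 tilt [-0.15 -0.02  0.  ] F [ 0.6 -0.4  1.4] w 72.1 t 16.93 j6 -0.1
1 xyz [-0.0641, -0.1204, 0.0122] rz 28.83
2 xyz [-0.1142, -0.0746, 0.0122] rz 28.83
```

```bash

python3 -m handwheel '{"xyz":[[-0.013,-0.024,0],[-0.026,-0.048,0],[-0.038,-0.072,0],[-0.051,-0.096,0],[-0.064,-0.120,0]],"twist":[[0,0,-3],[0,0,-6],[0,0,-9],[0,0,-12.6],[0,0,-16.2]]}' 0
python3 -m handwheel '{"xyz":[[-0.006,-0.030,0],[-0.013,-0.060,0.005],[-0.019,-0.090,0.012],[-0.025,-0.118,0.020],[-0.028,-0.133,0.025]],"twist":[[0,0,-3],[0,0,-6],[0,0,-9],[0,0,-12.6],[0,0,-16.2]]}'
python3 -m handwheel '{"xyz":[[0,0,0],[0,0,0],[0,0,0],[0,0,0],[0,0,0]],"twist":[[0,0,0],[0,0,0],[0,0,0],[0,0,0],[0,0,0]]}'
python3 - <<'E'
from h import *
fs={n:viewer.grab_frame(n) for n in ('top','scene','wrist')}
for n,f in fs.items():
  for t,lo in (('yoyo',35),('car',12),('car',35),('cube',28),('top',3),('plank',12)):
    for q in viewer.cut_out(f,t)[:1]:
      P=cloud(f,q['pixels']); T=P[(P[:,2]>lo)&(P[:,2]<75)][:,:2].astype(np.float32)
      if len(T)>9: print(n,t,lo,len(T),round(q['confidence'],2),[np.round(v,1) for v in cv2.minAreaRect(T)],np.round(cv2.minEnclosingCircle(T)[0],1),'zmax',round(np.percentile(P[:,2],98),1))
save(fs['top'],'t6'); save(fs['wrist'],'w6')
plan([434.8,-173.8,22],31.6)
E
```

```text
clock: 17.35
tcp_pos: [556.0, -111.7, 272.2]
tool_rot: [[-0.27, 0.963, 0.001], [0.963, 0.27, -0.0], [-0.001, 0.001, -1.0]]
force: [-0.7, 0.1, 0.5]
width: 88.0
gripper_force: 0.0
clock: 17.77
tcp_pos: [433.6, -174.3, 246.1]
tool_rot: [[-0.527, 0.85, -0.001], [0.85, 0.527, -0.0], [0.0, -0.001, -1.0]]
force: [0.1, 0.6, -0.2]
width: 88.0
gripper_force: 0.0
clock: 18.18
tcp_pos: [437.5, -173.5, 247.0]
tool_rot: [[-0.525, 0.851, 0.002], [0.851, 0.525, -0.001], [-0.001, 0.001, -1.0]]
force: [0.4, 0.2, 1.3]
width: 88.2
gripper_force: 0.0
top yoyo 35 568 0.59 [array([676.1, -49.8]), array([52.8, 54. ]), np.float64(29.8)] [677.  -49.8] zmax 45.5
top car 12 1145 0.95 [array([541.8, -38.4]), array([100.5,  57.1]), np.float64(89.7)] [540.  -38.7] zmax 58.8
top car 35 842 0.95 [array([540.6, -37.3]), array([98.2, 46.4]), np.float64(88.2)] [541.9 -37.3] zmax 58.8
top cube 28 34 0.63 [array([ 431.6, -158.8]), array([24.3,  5.4]), np.float64(32.3)] [ 430.8 -157.5] zmax 412.9
top plank 12 875 0.69 [array([420.2,  90.3]), array([103.9,  35.2]), np.float64(73.7)] [419.7  90. ] zmax 19.6
scene yoyo 35 23
[... 314 characters left out ...]
53.3
scene plank 12 352 0.9 [array([417.5,  90.8]), array([105.6,  34. ]), np.float64(73.4)] [420.4  89.9] zmax 18.3
wrist car 12 8769 0.61 [array([542.8, -40.7]), array([98.3, 56.8]), np.float64(89.5)] [542.1 -40.6] zmax 57.9
wrist car 35 4902 0.61 [array([530.5, -52. ]), array([44.1, 87.4]), np.float64(34.6)] [537.5 -47.1] zmax 57.9
wrist cube 28 2284 0.6 [array([ 435.3, -173.8]), array([34.8, 35.5]), np.float64(32.6)] [ 435.3 -173.3] zmax 36.0
wrist top 3 731 0.92 [array([ 542.1, -164. ]), array([58.6, 40.4]), np.float64(54.2)] [ 549.1 -168.7] zmax 19.3
at [ 436.2 -173.7  246.2] yaw 31.65 tilt [-0. -0.  0.] F [ 0.5 -0.4  0.7] w 88.3 t 19.23 j6 -0.98
1 xyz [0.0007, -0.0012, 0.0772] rz 0.05
```

View pics/t6.png

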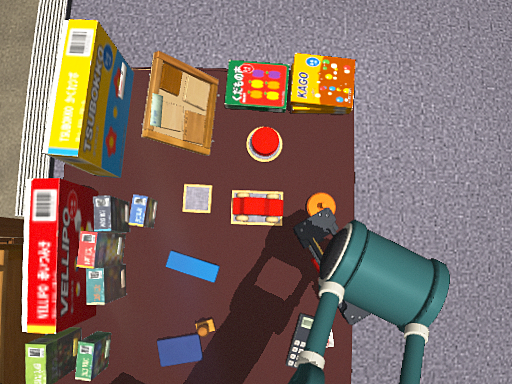

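The top view shows the car centred on the long plinth at (257,207) and the yo-yo on the round one at (265,142), both within about 1 mm. Now the cube.

```bash

python3 -m handwheel '{"xyz":[[0.0003,-0.0005,0.01],[0.0005,-0.001,0.028],[0.0005,-0.001,0.046],[0.0005,-0.001,0.062],[0.0005,-0.001,0.070]],"twist":[[0,0,0],[0,0,-0.1],[0,0,-0.2],[0,0,-0.2],[0,0,-0.2]]}' 0 12
python3 -m handwheel '{"xyz":[[0,0,0.004],[0,0,0.0065],[0,0,0.0065],[0,0,0.0065],[0,0,0.0065]],"twist":[[0,0,0],[0,0,0],[0,0,0],[0,0,0],[0,0,0]]}'
python3 -m handwheel '{"xyz":[[0,0,0],[0,0,0],[0,0,0],[0,0,0],[0,0,0]],"twist":[[0,0,0],[0,0,0],[0,0,0],[0,0,0],[0,0,0]]}' 1 12
python3 -m handwheel '{"xyz":[[0,0,0],[0,0,0],[0,0,0],[0,0,0],[0,0,0]],"twist":[[0,0,0],[0,0,0],[0,0,0],[0,0,0],[0,0,0]]}'
python3 -c "
from h import *
plan([434.8,-173.8,120],31.6)"
```

```text
clock: 19.65
tcp_pos: [433.9, -173.3, 173.7]
tool_rot: [[-0.528, 0.849, -0.003], [0.849, 0.528, 0.002], [0.003, -0.002, -1.0]]
force: [-0.3, -0.0, -0.2]
width: 88.2
gripper_force: 0.0
clock: 20.07
tcp_pos: [435.7, -174.1, 170.5]
tool_rot: [[-0.528, 0.849, 0.002], [0.849, 0.528, -0.001], [-0.001, 0.001, -1.0]]
force: [0.3, 0.7, 0.6]
width: 88.0
gripper_force: 0.0
clock: 20.48
tcp_pos: [435.2, -173.8, 169.9]
tool_rot: [[-0.528, 0.849, 0.0], [0.849, 0.528, -0.0], [-0.0, 0.0, -1.0]]
force: [0.2, -0.0, 0.5]
width: 56.7
gripper_force: 0.0
clock: 20.9
tcp_pos: [435.1, -173.8, 169.7]
tool_rot: [[-0.528, 0.849, -0.0], [0.849, 0.528, 0.0], [0.0, -0.0, -1.0]]
force: [-0.2, 0.4, 0.5]
width: 34.8
gripper_force: 12.0
at [ 435.1 -173.8  169.7] yaw 31.85 tilt [-0. -0.  0.] F [-0.2  0.4  0.5] w 34.8 t 20.9 j6 -0.99
1 xyz [0.0002, -0.0003, -0.0973] rz 0.25
```

```bash

python3 -m handwheel '{"xyz":[[0,0,-0.008],[0,0,-0.025],[0,0,-0.050],[0,0,-0.075],[0,0,-0.09]],"twist":[[0,0,0],[0,0,0],[0,0,0],[0,0,0],[0,0,0]]}'
python3 -m handwheel '{"xyz":[[0,0,-0.006],[0,0,-0.01],[0,0,-0.01],[0,0,-0.01],[0,0,-0.01]],"twist":[[0,0,0],[0,0,0],[0,0,0],[0,0,0],[0,0,0]]}'
python3 -c "
from h import *
plan([558.2,87.3,120],-1.5,n=3)"
```

```text
clock: 21.32
tcp_pos: [435.8, -174.1, 262.7]
tool_rot: [[-0.528, 0.849, 0.003], [0.849, 0.528, -0.001], [-0.003, 0.002, -1.0]]
force: [-0.7, 0.1, -0.7]
width: 34.7
gripper_force: 12.0
clock: 21.73
tcp_pos: [434.5, -173.5, 268.4]
tool_rot: [[-0.528, 0.849, -0.002], [0.849, 0.528, 0.001], [0.002, -0.001, -1.0]]
force: [-0.5, 0.1, -0.7]
width: 35.0
gripper_force: 12.0
at [ 434.5 -173.5  268.4] yaw 31.85 tilt [-0.08 -0.12  0.  ] F [-0.5  0.1 -0.7] w 35.0 t 21.73 j6 -0.99
1 xyz [0.0521, 0.0809, 0.0005] rz 11.12
2 xyz [0.0667, 0.0694, 0.0005] rz 11.12
3 xyz [0.0788, 0.0552, 0.0005] rz 11.12
```

```bash

python3 -m handwheel '{"xyz":[[0.005,0.008,0],[0.015,0.023,0],[0.027,0.042,0],[0.039,0.061,0],[0.052,0.081,0]],"twist":[[0,0,1],[0,0,3],[0,0,5.7],[0,0,8.4],[0,0,11.1]]}'
python3 -m handwheel '{"xyz":[[0.014,0.014,0],[0.027,0.028,0],[0.040,0.042,0],[0.054,0.056,0],[0.067,0.0695,0]],"twist":[[0,0,2.2],[0,0,4.4],[0,0,6.6],[0,0,8.8],[0,0,11.1]]}'
python3 -m handwheel '{"xyz":[[0.022,0.015,0],[0.044,0.031,0],[0.062,0.044,0.005],[0.074,0.052,0.012],[0.079,0.055,0.02]],"twist":[[0,0,3],[0,0,6],[0,0,9],[0,0,11.1],[0,0,11.1]]}'
python3 -m handwheel '{"xyz":[[0,0,0.008],[0,0,0.018],[0,0,0.025],[0,0,0.028],[0,0,0.028]],"twist":[[0,0,0],[0,0,0],[0,0,0],[0,0,0],[0,0,0]]}'
python3 - <<'E'
from h import *
f=viewer.grab_frame('wrist'); save(f,'w7')
o=status.get_obs();c=np.array(o['tcp_pos']);R=np.array(o['tool_rot'])
for q in viewer.cut_out(f,'plinth_square')[:1]:
  P=cloud(f,q['pixels']); P=P[(P[:,2]>4)&(P[:,2]<13)]; print(len(P),cv2.minAreaRect(P[:,:2].astype(np.float32)))
for q in viewer.cut_out(f,'cube')[:1]:
  P=cloud(f,q['pixels']); Q=(P-c)@R; Q=Q[abs(Q[:,2]-np.percentile(Q[:,2],5))<5]; print(len(Q),cv2.minAreaRect(Q[:,:2].astype(np.float32)),np.percentile(Q[:,2],50), np.percentile(Q[:,0],99))
plan([558.2,87.3,30.5],-1.5)
E
```

```text
clock: 22.15
tcp_pos: [476.2, -86.1, 268.3]
tool_rot: [[-0.351, 0.936, -0.002], [0.936, 0.351, 0.0], [0.001, -0.002, -1.0]]
force: [0.4, -0.4, -0.4]
width: 35.1
gripper_force: 12.0
clock: 22.57
tcp_pos: [517.5, 1.4, 268.2]
tool_rot: [[-0.166, 0.986, -0.003], [0.986, 0.166, 0.0], [0.001, -0.003, -1.0]]
force: [-0.1, 0.3, -0.6]
width: 34.9
gripper_force: 12.0
clock: 22.98
tcp_pos: [559.3, 89.2, 248.5]
tool_rot: [[0.024, 1.0, -0.001], [1.0, -0.024, 0.0], [0.0, -0.001, -1.0]]
force: [0.8, 0.2, 0.0]
width: 34.8
gripper_force: 12.0
clock: 23.4
tcp_pos: [557.7, 86.6, 220.2]
tool_rot: [[0.026, 1.0, -0.003], [1.0, -0.026, -0.0], [-0.0, -0.003, -1.0]]
force: [-0.5, 0.2, 0.5]
width: 34.7
gripper_force: 12.0
3541 ((560.3284912109375, 95.17042541503906), (42.86445999145508, 57.95815658569336), 88.4530029296875)
3765 ((5.694594383239746, 0.3548126220703125), (35.08077621459961, 24.806774139404297), 89.66289520263672) 135.81130875181205 17.807909540968723
at [558.9  87.  222.1] yaw -1.48 tilt [ 0.04 -0.    0.  ] F [-0.3 -0.3  0.5] w 34.8 t 23.55 j6 0.14
1 xyz [0.0003, -0.0007, 0.0446] rz 0.02
```

View pics/w7.png

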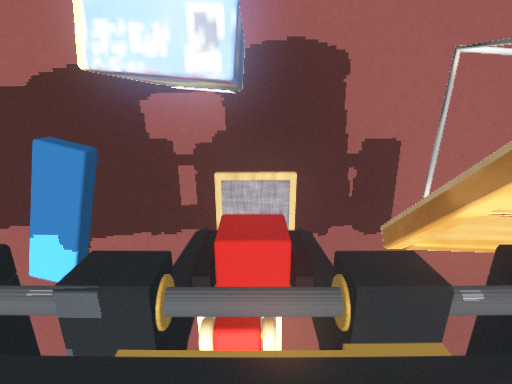

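The wrist view shows the cube squared up over the plinth, with the plinth's far edge at row 175. The picture frame at right (390,230) is near the gripper body, so I'll check its clearance.

```bash
python3 - <<'E'
from h import *
for n in ('scene','wrist'):
    f=viewer.grab_frame(n); P=cloud(f,np.ones((384,512),bool))
    for x0 in range(610,730,15):
        print(n,x0,[int(np.percentile(q[:,2],98)) if len(q:=P[(P[:,0]>=x0)&(P[:,0]<x0+15)&(P[:,1]>=y0)&(P[:,1]<y0+20)&(P[:,2]>-20)&(P[:,2]<150)])>3 else None for y0 in range(20,180,20)])
E
```

```text
scene 610 [0, 1, 136, 0, 0, 0, 0, None]
scene 625 [0, 147, 142, 137, 131, 0, 0, None]
scene 640 [0, 149, 36, 60, 81, 103, 120, 138]
scene 655 [0, 0, 33, 59, 84, 100, 120, 140]
scene 670 [0, 7, 34, 56, 69, 82, 0, 140]
scene 685 [1, 0, 35, 57, 80, 88, 135, 140]
scene 700 [0, 12, 36, 60, 83, 98, 137, 140]
scene 715 [0, 0, 37, 60, 85, 106, 138, 140]
wrist 610 [None, 1, 1, 1, 138, 1, 1, 1]
wrist 625 [None, 1, 125, 134, 138, 1, 1, 1]
wrist 640 [None, 1, 38, 61, 86, 102, 101, 1]
wrist 655 [None, 1, 40, 64, 88, 101, 98, 1]
wrist 670 [None, 1, 37, 60, 70, 3, 1, 1]
wrist 685 [1, 1, 39, 62, 70, 4, 4, 4]
wrist 700 [1, 10, 40, 59, 1, 1, 1, 1]
wrist 715 [1, 23, 40, 46, 0, 1, 1, 1]
```

```bash
python3 - <<'E'
from h import *
for n in ('top','scene','wrist'):
    f=viewer.grab_frame(n); P=cloud(f,np.ones((384,512),bool))
    B=P[(P[:,2]>50)&(P[:,2]<250)&(P[:,0]>515)&(P[:,0]<602)&(P[:,1]>150)&(P[:,1]<300)]
    if len(B): print(n,'near box: y pct',np.percentile(B[:,1],[1,5,50]).round(),'x',np.percentile(B[:,0],[1,99]).round(),'zmax',np.percentile(B[:,2],99).round())
    for y in range(150,230,10):
        q=B[(B[:,1]>=y)&(B[:,1]<y+10)]
        if len(q): print(y,len(q),q[:,0].min().round(),q[:,0].max().round(),q[:,2].max().round())
    F=P[(P[:,2]>60)&(P[:,2]<135)&(P[:,1]>100)&(P[:,1]<150)&(P[:,0]>632)&(P[:,0]<680)]
    for y in range(90,150,10):
        q=F[(F[:,1]>=y)&(F[:,1]<y+10)]
        if len(q)>5: print('frame y',y,'x min',np.percentile(q[:,0],[1,5,20]).round(1),'z',np.percentile(q[:,2],[5,95]).round())
E
```

```text
top near box: y pct [171. 174. 296.] x [515. 601.] zmax 231.0
170 139 515.0 548.0 89.0
180 80 515.0 542.0 89.0
190 73 515.0 542.0 91.0
200 14 515.0 536.0 87.0
220 95 515.0 536.0 113.0
frame y 140 x min [677.4 677.6 678.3] z [104. 126.]
scene near box: y pct [173. 231. 282.] x [516. 602.] zmax 230.0
170 32 515.0 551.0 80.0
220 2 517.0 526.0 113.0
frame y 100 x min [636.5 637.1 650.8] z [ 61. 123.]
frame y 110 x min [637.5 642.  651. ] z [ 62. 111.]
frame y 120 x min [651.2 651.3 652.8] z [68. 89.]
frame y 130 x min [651.6 652.5 655.3] z [ 80. 104.]
wrist near box: y pct [171. 173. 186.] x [515. 556.] zmax 89.0
170 2900 515.0 554.0 89.0
180 3437 515.0 556.0 90.0
190 3315 515.0 556.0 89.0
frame y 100 x min [637.4 637.8 638.7] z [ 62. 127.]
frame y 110 x min [633.3 637.7 638.5] z [ 64. 128.]
frame y 120 x min [652.  652.3 652.8] z [71. 98.]
frame y 130 x min [652.5 652.9 653.3] z [ 81. 103.]
frame y 140 x min [653.  653.3 653.9] z [ 91. 102.]
```

The frame's edge is at x≈651.5 and the gripper body would reach x≈652 at z 76, below the frame there. Turned 90°, the body would hit the small box, which is 89 mm tall at y≥171. I'll set the cube down on free table and regrip it higher and 6 mm towards −y, so the body passes above the frame.

```bash

python3 -m handwheel '{"xyz":[[0,-0.008,-0.003],[0,-0.025,-0.003],[0,-0.045,0],[0,-0.062,0.005],[0,-0.068,0.012]],"twist":[[0,0,0],[0,0,0],[0,0,0],[0,0,0],[0,0,0]]}'
python3 -m handwheel '{"xyz":[[0,0,0.010],[0,0,0.022],[0,0,0.031],[0,0,0.036],[0,0,0.038]],"twist":[[0,0,0],[0,0,0],[0,0,0],[0,0,0],[0,0,0]]}'
python3 -m handwheel '{"xyz":[[0,0,0.001],[0,0,0.002],[0,0,0.0025],[0,0,0.0025],[0,0,0.0025]],"twist":[[0,0,0],[0,0,0],[0,0,0],[0,0,0],[0,0,0]]}'
python3 -c "
from h import *
plan([490,87,22],-1.5)"
```

```text
clock: 24.22
tcp_pos: [488.3, 89.3, 209.6]
tool_rot: [[0.025, 1.0, -0.001], [1.0, -0.025, -0.0], [-0.0, -0.001, -1.0]]
force: [-0.7, 0.7, -0.3]
width: 34.7
gripper_force: 12.0
clock: 24.63
tcp_pos: [490.7, 89.1, 170.4]
tool_rot: [[0.025, 1.0, -0.002], [1.0, -0.025, -0.0], [-0.0, -0.002, -1.0]]
force: [-0.7, 0.4, 0.4]
width: 35.0
gripper_force: 12.0
clock: 25.05
tcp_pos: [491.2, 89.2, 169.7]
tool_rot: [[0.025, 1.0, 0.001], [1.0, -0.025, 0.0], [0.0, 0.001, -1.0]]
force: [0.2, -0.9, 1.2]
width: 34.6
gripper_force: 12.0
at [491.2  89.2 169.7] yaw -1.44 tilt [ 0.08 -0.01  0.  ] F [ 0.2 -0.9  1.2] w 34.6 t 25.05 j6 0.16
1 xyz [-0.0023, -0.0011, 0.0007] rz 0.06
```

Open, raise 14 mm, shift 6 mm and close.

```bash

python3 -m handwheel '{"xyz":[[0,0,0],[0,0,0],[0,0,0],[0,0,0],[0,0,0]],"twist":[[0,0,0],[0,0,0],[0,0,0],[0,0,0],[0,0,0]]}' 0.4
python3 -m handwheel '{"xyz":[[0,0,-0.004],[-0.002,0,-0.008],[-0.004,0,-0.012],[-0.006,0,-0.014],[-0.006,0,-0.014]],"twist":[[0,0,0],[0,0,0],[0,0,0],[0,0,0],[0,0,0]]}'
python3 -m handwheel '{"xyz":[[0,0,0],[0,0,0],[0,0,0],[0,0,0],[0,0,0]],"twist":[[0,0,0],[0,0,0],[0,0,0],[0,0,0],[0,0,0]]}' 1 15
python3 -m handwheel '{"xyz":[[0,0,0],[0,0,-0.005],[0,0,-0.02],[0,0,-0.035],[0,0,-0.04]],"twist":[[0,0,0],[0,0,0],[0,0,0],[0,0,0],[0,0,0]]}'
python3 -m handwheel '{"xyz":[[0,0,0],[0,0,0],[0,0,0],[0,0,0],[0,0,0]],"twist":[[0,0,0],[0,0,0],[0,0,0],[0,0,0],[0,0,0]]}'
python3 - <<'E'
from h import *
f=viewer.grab_frame('wrist'); save(f,'w8')
o=status.get_obs();c=np.array(o['tcp_pos']);R=np.array(o['tool_rot'])
for q in viewer.cut_out(f,'cube')[:1]:
  P=cloud(f,q['pixels']); Q=(P-c)@R; Q=Q[abs(Q[:,2]-np.percentile(Q[:,2],5))<5]; print(len(Q),cv2.minAreaRect(Q[:,:2].astype(np.float32)),np.percentile(Q[:,2],50), np.percentile(Q[:,0],99))
plan([558.2,81.4,75],-1.5)
E
```

```text
clock: 25.47
tcp_pos: [490.7, 89.2, 169.2]
tool_rot: [[0.025, 1.0, 0.0], [1.0, -0.025, 0.0], [0.0, 0.0, -1.0]]
force: [0.4, -0.8, 0.6]
width: 52.7
gripper_force: 0.0
clock: 25.88
tcp_pos: [491.0, 82.9, 184.1]
tool_rot: [[0.026, 1.0, 0.002], [1.0, -0.026, 0.0], [0.0, 0.002, -1.0]]
force: [-1.0, -0.7, -0.1]
width: 53.0
gripper_force: 0.0
clock: 26.3
tcp_pos: [490.5, 83.2, 183.1]
tool_rot: [[0.025, 1.0, -0.0], [1.0, -0.025, -0.0], [-0.0, -0.0, -1.0]]
force: [-0.2, -0.8, 0.5]
width: 34.8
gripper_force: 15.0
clock: 26.72
tcp_pos: [491.5, 83.4, 225.3]
tool_rot: [[0.025, 1.0, 0.003], [1.0, -0.025, 0.0], [0.001, 0.003, -1.0]]
force: [0.3, 1.3, 0.4]
width: 34.9
gripper_force: 15.0
clock: 27.13
tcp_pos: [490.1, 83.1, 222.4]
tool_rot: [[0.025, 1.0, -0.002], [1.0, -0.025, -0.0], [-0.0, -0.002, -1.0]]
force: [0.6, -0.5, -0.9]
width: 35.1
gripper_force: 15.0
4517 ((6.28471565246582, 0.7050724029541016), (36.294715881347656, 35.5806884765625), 0.3082008361816406) 148.40622042609792 24.069974336154218
at [490.3  83.2 222.6] yaw -1.44 tilt [-0.07  0.01  0.  ] F [ 0.1  0.4 -0.4] w 34.7 t 27.23 j6 0.14
1 xyz [-0.0001, 0.0679, 0.0006] rz 0.06
```

View pics/w8.png

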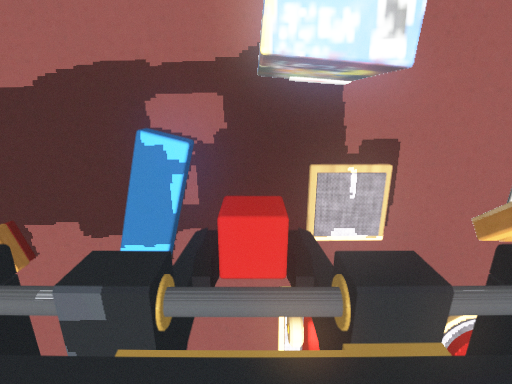

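The cube is held level near its top at (253,235), 6 mm off-centre as planned. I'll move over the plinth and lower.

```bash

python3 -m handwheel '{"xyz":[[0,0.008,0],[0,0.024,0],[0,0.044,0],[0,0.060,0],[-0.0002,0.0678,0]],"twist":[[0,0,0],[0,0,0],[0,0,0],[0,0,0],[0,0,0]]}'
python3 -m handwheel '{"xyz":[[0,0,0.003],[0,0,0.01],[0,0,0.018],[0,0,0.022],[0,0,0.023]],"twist":[[0,0,0],[0,0,0],[0,0,0],[0,0,0],[0,0,0]]}'
python3 -m handwheel '{"xyz":[[0,0,0.002],[0,0,0.004],[0,0,0.006],[0,0,0.007],[0,0,0.007]],"twist":[[0,0,0],[0,0,0],[0,0,0],[0,0,0],[0,0,0]]}'
python3 -c "
from h import *
plan([558.2,81.2,44.1],-1.5)"
```

```text
clock: 27.65
tcp_pos: [560.8, 81.2, 223.5]
tool_rot: [[0.025, 1.0, 0.002], [1.0, -0.025, 0.0], [0.0, 0.002, -1.0]]
force: [0.4, -0.4, 0.0]
width: 34.7
gripper_force: 15.0
clock: 28.07
tcp_pos: [556.6, 81.2, 198.2]
tool_rot: [[0.025, 1.0, -0.004], [1.0, -0.025, -0.0], [-0.0, -0.004, -1.0]]
force: [-0.2, -0.0, -0.7]
width: 34.8
gripper_force: 15.0
clock: 28.48
tcp_pos: [558.3, 81.3, 193.1]
tool_rot: [[0.025, 1.0, -0.0], [1.0, -0.025, -0.0], [-0.0, -0.0, -1.0]]
force: [0.5, -0.4, -0.3]
width: 34.9
gripper_force: 15.0
at [558.3  81.3 193.1] yaw -1.44 tilt [-0.  0.  0.] F [ 0.5 -0.4 -0.3] w 34.9 t 28.48 j6 0.13
1 xyz [-0.0001, -0.0001, 0.002] rz 0.06
```

```bash

python3 -m handwheel '{"xyz":[[0,0,0.001],[0,0,0.0015],[0,0,0.002],[0,0,0.0022],[0,0,0.0025]],"twist":[[0,0,0],[0,0,0],[0,0,0],[0,0,0],[0,0,0]]}'
python3 -m handwheel '{"xyz":[[0,0,0],[0,0,0],[0,0,0],[0,0,0],[0,0,0]],"twist":[[0,0,0],[0,0,0],[0,0,0],[0,0,0],[0,0,0]]}' 0.4
python3 -m handwheel '{"xyz":[[0,0,-0.004],[0,0,-0.015],[0,0,-0.04],[0,0,-0.07],[0,0,-0.1]],"twist":[[0,0,0],[0,0,0],[0,0,0],[0,0,0],[0,0,0]]}'
python3 -m handwheel '{"xyz":[[-0.02,0,-0.01],[-0.06,0,-0.02],[-0.10,0,-0.03],[-0.14,0,-0.03],[-0.18,0,-0.03]],"twist":[[0,0,0],[0,0,0],[0,0,0],[0,0,0],[0,0,0]]}'
python3 -m handwheel '{"xyz":[[-0.04,0,0],[-0.08,0,0],[-0.12,0,0],[-0.14,0,0],[-0.15,0,0]],"twist":[[0,0,0],[0,0,0],[0,0,0],[0,0,0],[0,0,0]]}'
python3 -m handwheel '{"xyz":[[0,0,0],[0,0,0],[0,0,0],[0,0,0],[0,0,0]],"twist":[[0,0,0],[0,0,0],[0,0,0],[0,0,0],[0,0,0]]}'
python3 - <<'E'
from h import *
fs={n:viewer.grab_frame(n) for n in ('top','scene')}
for n,f in fs.items():
  for t,lo in (('yoyo',35),('car',12),('cube',36),('plinth_square',5),('top',3),('plank',12)):
    for q in viewer.cut_out(f,t)[:1]:
      P=cloud(f,q['pixels']); T=P[(P[:,2]>lo)&(P[:,2]<75)][:,:2].astype(np.float32)
      if len(T)>9: print(n,t,lo,len(T),round(q['confidence'],2),[np.round(v,1) for v in cv2.minAreaRect(T)],np.round(cv2.minEnclosingCircle(T)[0],1),'zmax',round(np.percentile(P[:,2],98),1))
save(fs['top'],'t9'); cv2.imwrite('pics/s9.png',cv2.resize(cv2.cvtColor(fs['scene']['frame'],4)[150:280,150:380],None,fx=3,fy=3))
E
```

```text
clock: 28.9
tcp_pos: [558.4, 81.3, 191.1]
tool_rot: [[0.025, 1.0, 0.0], [1.0, -0.025, -0.0], [-0.0, 0.0, -1.0]]
force: [-2.7, -0.3, 5.8]
width: 34.8
gripper_force: 15.0
clock: 29.32
tcp_pos: [558.3, 81.3, 190.6]
tool_rot: [[0.025, 1.0, -0.0], [1.0, -0.025, 0.0], [0.0, -0.0, -1.0]]
force: [-0.1, 0.9, -0.2]
width: 52.5
gripper_force: 0.0
clock: 29.73
tcp_pos: [558.0, 81.3, 292.1]
tool_rot: [[0.025, 1.0, -0.001], [1.0, -0.025, -0.0], [-0.0, -0.001, -1.0]]
force: [0.4, -0.9, 0.6]
width: 53.0
gripper_force: 0.0
clock: 30.15
tcp_pos: [554.0, -100.2, 323.4]
tool_rot: [[0.024, 1.0, 0.004], [1.0, -0.024, -0.001], [-0.001, 0.004, -1.0]]
force: [0.8, -0.1, -0.3]
width: 52.7
gripper_force: 0.0
clock: 30.57
tcp_pos: [549.7, -251.8, 322.0]
tool_rot: [[0.028, 1.0, 0.002], [1.0, -0.028, -0.001], [-0.001, 0.002, -1.0]]
force: [0.5, -0.1, -0.1]
width: 53.0
gripper_force: 0.0
clock: 30.98
tcp_pos: [550.2, -247.1, 320.8]
tool_rot: [[0.023, 1.0, -0.0], [1.0, -0.023, 0.0], [0.0, -0.0, -1.0]]
force: [-0.3, 0.5, -0.3]
width: 53.1
gripper_force: 0.0
top yoyo 35 546 0.81 [array([675.7, -50.2]), array([52.9, 4
[... 458 characters left out ...]
 [ 547.7 -169.3] zmax 54.1
top plank 12 893 0.63 [array([420.1,  90.1]), array([103.7,  35.4]), np.float64(73.9)] [420.7  90. ] zmax 19.8
scene car 12 757 0.91 [array([541.4, -37.7]), array([101.6,  56.6]), np.float64(89.4)] [541.4 -36.9] zmax 57.6
scene cube 36 117 0.6 [array([556.8,  88.4]), array([33.8, 34.7]), np.float64(87.6)] [557.1  87.4] zmax 43.6
scene plinth_square 5 108 0.71 [array([557.5,  88. ]), array([56.4, 56.8]), np.float64(87.8)] [556.4  89.9] zmax 10.0
scene top 3 459 0.85 [array([ 546.6, -167.9]), array([56.9, 56.1]), np.float64(89.9)] [ 547.6 -167.2] zmax 53.9
scene plank 12 341 0.85 [array([418.6,  91.5]), array([106.3,  34.5]), np.float64(74.4)] [414.7  92.1] zmax 18.3
```

View pics/t9.png

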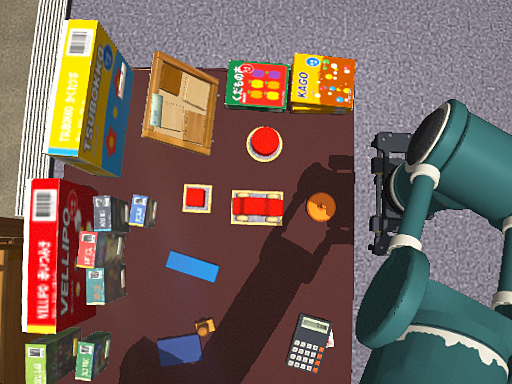

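View pics/s9.png

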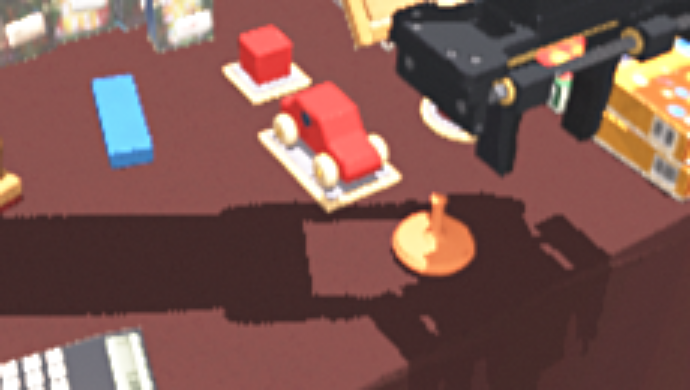

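The top view shows the cube at (197,198), the car at (257,207) and the yo-yo at (265,142), each centred on its own plinth. The top at (321,207) and the blue block at (192,266) haven't moved. Handing in.

```bash
python3 -c "
from plant import workorder
print(workorder.hand_in())"
```

```text
the job is handed in; nothing more can be done
None
```

The job is handed in: the car, yo-yo and cube each stand on their own plinths, within about 1.5 mm of centre by the cameras, and the spinning top and blue block are where they were.

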